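# Take down the shop loudspeaker and pack it beside its twin

### The job

The bookshop's two small loudspeakers are going back into their carton. Slide the one still hanging on the back of the book rack up until its screw head is at the wide end of the keyhole, draw it off without straining it against the screw, and stand it upright by itself on the desk pad so you can let go and change your grip. Then pick it up again and lower it, still in your grip and not dropped, into the free bay of the carton next to its twin, standing upright on the bottom with its front facing the same way as the twin's, and leave everything else where it is.

Things in the scene. Friction and masses are not known exactly. Their poses are not given: they have to be found in the camera images.
- speaker: The loudspeaker to pack: upright dark-wood box 58 mm wide (its y) x 62 mm deep (its x) x 118 mm tall (its z), about 0.4 kg. Origin at the centre of its underside, z up. Front (black, a large and a small round cone) at x = -31 mm; flat back at x = +31 mm, hanging about 1 mm off the rack's board. It hangs on either of the rack's two screws, its underside about 105 mm above the table.
- keyhole_wide (a point): Middle of the wide lower end (17 mm across) of the loudspeaker's keyhole, in a 4 mm steel plate flush with its back, on the centre line, 74 mm above its underside. The 8 mm wide slot runs up from it; hanging, the screw lies in its top, 90 mm above the underside. So raise it 16 mm (13 to 19 will do), then draw it straight off the board by 12 mm or more to be clear.
- speaker_front (a point): Centre of the front face of the loudspeaker to pack.
- rack: Low fixed book rack of white slotted angle, 348 mm wide (its y), 178 mm deep, 228 mm tall; books stand in it below its top. Origin on the table below the middle of its plywood back, whose face is the plane x = 0 and looks to the rack's -x; z up. The loudspeaker hangs on one of two screws in this face, the clock on the other, both with their fronts to the rack's -x.
- screw_a (a point): Foot of one screw in the rack's board (rack y = +80 mm, 195 mm above the table). Each screw has a shank 5 mm thick and 7 mm long, then a round head 11 mm across and 4 mm thick.
- screw_b (a point): Foot of the other, equal screw (rack y = -80 mm, 195 mm above the table).
- clock: Round wooden wall clock, 110 mm across, 30 mm thick, hanging on the rack's other screw; to be left hanging. Origin 70 mm below the centre of its dial, z up.
- pad: Fixed dark desk pad on the table, 270 mm (its x) x 210 mm (its y), 3 mm thick; origin on the table under its centre.
- pad_clear (a point): Middle of the clear half of the desk pad, on its upper surface (a book lies on the other half).
- carton: Fixed open lower half of a cardboard carton, 80 mm (its x) x 144 mm (its y), walls and divider 58 mm high, 4 mm thick; two bays, each 72 mm (x) x 66 mm (y) inside. Origin on the table under its centre. The free bay is on its -y side, the twin in the one on its +y side, front to the carton's -x.
- free_bay (a point): Centre of the free bay's floor, on its upper surface (4 mm above the table); axes as the carton's. A loudspeaker in the bay rises 64 mm above the walls. The twin will then be only about 12 mm from its side, too close for a finger; in front of it and behind it there is room.
- twin: The other loudspeaker, of the same shape, size and axes, already standing in the carton's other bay.
- book: Closed blue paperback, 150 x 105 x 16 mm, lying on the far half of the desk pad. Bystander.
- tape: Grey desk tape dispenser, 150 x 62 x 102 mm. Bystander.
- mug: White mug, 80 mm across, 92 mm tall. Bystander.
- lid: Open cardboard lid of the carton, lying upside down on the table, 152 x 88 x 60 mm. Bystander.
- scissors: Scissors with black handles, about 170 mm long, lying on the table beyond the carton. Bystander.
Not all that is in view belongs to the job. Leave any green or orange look-alike of the carton alone.

How it is judged:
By the outcome, as a careful person would: the job done as asked, in the order asked, and still so for the second after the job is handed in, with the robot touching nothing.
It also fails if it takes over 64 s, if anything falls off the work surface, if the arm or the gripper's body presses on something with over 40 N, if the wrist force passes 120 N, or if a joint passes its speed limit or range.

### The arm

A 6-joint arm with a two-finger parallel gripper is mounted at the origin on the work surface. World frame = base frame: x ahead of the robot, y to its left, z up, the work surface at z = 0. Lengths are in m, angles in rad, forces in N, time in s.
With the tool pointing down it reaches from about 0.35 to 0.85 m from the base axis. Payload 8.1 kg.
Tool frame: the origin (TCP) lies midway between the tips of the shut fingers; the grasp point (between the pads) lies 19 mm behind it; z points along the fingers, x is the direction in which the jaws open and shut, and the axes are right-handed (so a half turn about z gives the same grasp; the last joint's range is limited). The gripper opens to 93 mm and grips with 3 to 60 N. Pads are 15 mm wide; open, the fingers measure 128 mm over their backs; the gripper's body (75 mm by 188 mm) begins 65 mm behind the grasp point.
Start: joints at [1.088, 0.13, 1.488, -0, 1.523, -0.085], TCP at [0.232, 0.553, 0.219] pointing down, gripper open.
Joint ranges: [-2.96, 2.96], [-0.89, 2.26], [0.02, 2.5], [-1.34, 4.48], [0, 2.73], [-2.66, 2.66]. Speed limits (rad/s): [2.39, 2.39, 2.79, 3.14, 3.14, 3.14].

### API

Orientations are given as a unit quaternion [x, y, z, w].
In Python, from rig import r gives the robot as it stands. The module is installed in compiled form; this text tells all that it offers.
- The arm moves only by the shell command python3 -m handwheel 'ROWS' [FORCE]. ROWS is JSON, a list that holds one entry, the list of rows, each a list of 7 numbers: the closure in counts, from 0 (fully open) to 255 (shut), then the shift along the tool's x, y, z in units of 60 mm (1.0 is 60 mm), then the turn, a rotation vector about the tool's x, y, z in units of 8 degrees (1.0 is 8 degrees). In form: [[[hand, x, y, z, wx, wy, wz], ...]]. A call has 1 to 5 rows; each row shifts and turns the commanded pose from where the row before left it, along the tool's axes as they then stand; what a row does not reach is not made up. A row lasts 1/8 s, in which the tool goes at most 62.5 mm and 10.7 degrees, less where a joint would pass 70% of its speed; a pose out of reach is approached as far as the arm can. A call is refused whole if a number of a shift passes 1 or a number of a turn 1, either way. A call with a gripper value outside its range is refused whole. The fingers move at their own pace and stop on an object; FORCE is the grip in N (left out, the last holds). Time passes only in rows, so rows that do not move let the fingers close. It gives the time, the measured TCP pose, the force and the opening at its end, in the units of the state.
- r.observe(): the state, without advancing time (a new reading comes with each control period).
- r.read_camera(name): name is "side" or "top"; returns a dict with "color" (384x512x3 uint8, red, green, blue), "camera_matrix" (3x3 intrinsics, pixels), "world_from_camera" (4x4, takes a point from camera to world coordinates). Camera axes: x right, y down, z forward; pixel columns grow to the right and rows downward; lengths in m; the calibration is good to about 2 mm. A picture is of the moment at which its call begins. There is no depth.
- r.job_done(): hands the job in, once; it reports no verdict.
The state is a dict: "time": time; "joint_pos": joint angles; "joint_vel": joint speeds; "joint_torque": joint torques, N m; "tcp_pos": TCP position; "ee_rot": TCP orientation; "contact_force": force on the tool from outside, world axes, zero at the start; "ft_torque": the same for the moment, N m; "grip_width": finger opening in m.
Only numpy, scipy, OpenCV 4.12 (cv2) and the standard library are available. Lean on these libraries where they do the work, as an engineer would, in place of code of your own. Each camera call takes 0.05 s, during which the arm holds its last target. There are 200 camera calls.

## Working session

There is one attempt and no reset: what is moved stays moved. The work goes in short steps, Python scripts to look and compute and a shell command to move; the robot and the scene stay as the last step left them, time stands still between calls to the robot, and variables do not carry over. Pictures are saved under pics/ and viewed, about 8 in all and at most 12, crops included, and the job is handed in when it is done.

```bash
mkdir -p pics
cat > h.py <<'E'
import numpy as np, cv2
from rig import r
from scipy.spatial.transform import Rotation as R
def snap(n):
    d=r.read_camera(n); np.savez(f'cam_{n}.npz',**d); return d
def save(img,f): cv2.imwrite('pics/'+f,cv2.cvtColor(img,cv2.COLOR_RGB2BGR))
def pt(n,u,v,z=None,x=None,axis=2,val=0.):
    d=np.load(f'cam_{n}.npz'); T=d['world_from_camera']
    ray=T[:3,:3]@np.linalg.solve(d['camera_matrix'],[u,v,1]); o=T[:3,3]
    return o+ray*(val-o[axis])/ray[axis]
def proj(n,p):
    d=np.load(f'cam_{n}.npz'); T=d['world_from_camera']; p=np.atleast_2d(p)
    c=(p-T[:3,3])@T[:3,:3]; q=c@d['camera_matrix'].T; return q[:,:2]/q[:,2:]
E
python3 - <<'E'
from h import *
a=snap('side');b=snap('top')
for n,d in(('side',a),('top',b)):
    save(cv2.resize(d['color'],(800,600),interpolation=cv2.INTER_CUBIC),n+'0.png'); print(n,d['world_from_camera'].round(3).tolist(),d['camera_matrix'].round(1).tolist())
o=r.observe();print({k:np.round(v,3).tolist() for k,v in o.items()})
E
```

```text
side [[0.852, -0.293, 0.434, -0.019], [-0.524, -0.473, 0.709, -0.645], [-0.002, -0.831, -0.556, 0.764], [0.0, 0.0, 0.0, 1.0]] [[351.2, 0.0, 259.6], [0.0, 351.2, 189.9], [0.0, 0.0, 1.0]]
top [[0.018, -0.993, 0.114, 0.362], [-1.0, -0.02, -0.016, 0.137], [0.019, -0.113, -0.993, 1.092], [0.0, 0.0, 0.0, 1.0]] [[381.1, 0.0, 256.9], [0.0, 381.1, 187.4], [0.0, 0.0, 1.0]]
{'time': 0.1, 'joint_pos': [1.088, 0.131, 1.489, -0.0, 1.523, -0.085], 'joint_vel': [-0.001, -0.002, -0.001, 0.001, -0.001, -0.002], 'joint_torque': [0.0, -56.134, -49.309, 0.077, 0.029, -0.0], 'tcp_pos': [0.232, 0.553, 0.218], 'ee_rot': [0.833, 0.553, -0.001, 0.0], 'contact_force': [-0.157, 0.386, 0.092], 'ft_torque': [-0.01, -0.01, 0.008], 'grip_width': 0.093}
```

View pics/side0.png

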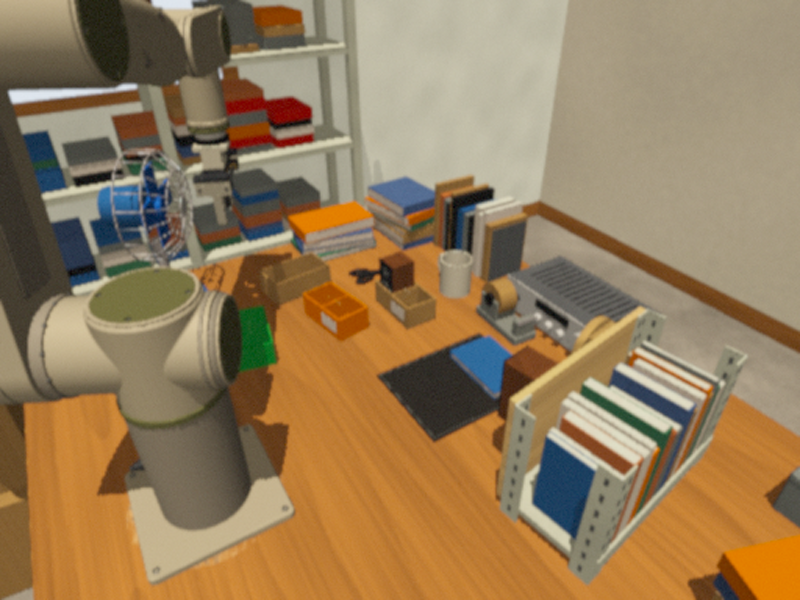

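View pics/top0.png

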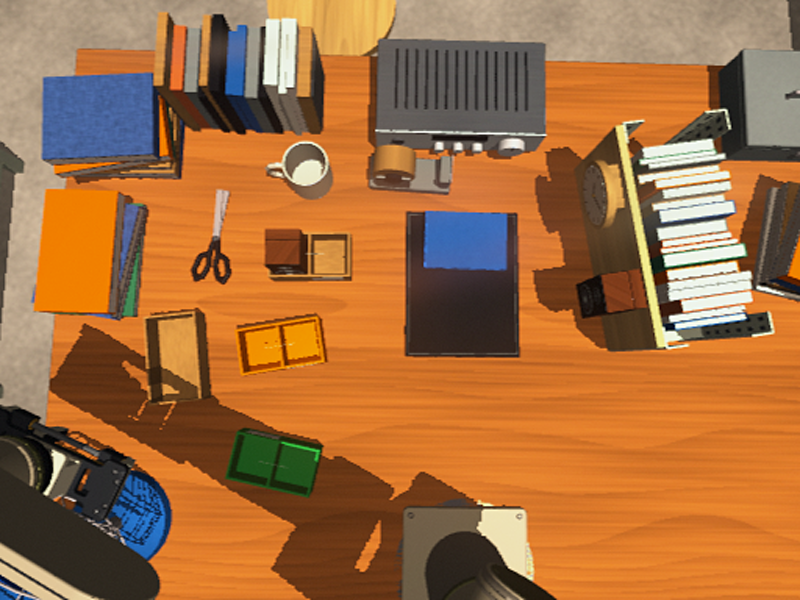

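Overview: the rack is at the right of the top view (speaker ≈(610,293), clock ≈(600,195)). The pad's clear half is at ≈(462,310). The carton is at ≈(308,255), with the twin on its world +y side. Next I'll enlarge the rack and carton to measure them.

Run:
```python
from h import *
t=np.load('cam_top.npz')['color']; s=np.load('cam_side.npz')['color']
def crop(im,u0,v0,w,h,k,f):
    c=cv2.resize(im[v0:v0+h,u0:u0+w],None,fx=k,fy=k,interpolation=cv2.INTER_CUBIC)
    for i in range(0,w,10): cv2.line(c,(i*k,0),(i*k,4 if i%50 else 12),(255,0,255),1); 
    for i in range(0,h,10): cv2.line(c,(0,i*k),(4 if i%50 else 12,i*k),(255,0,255),1)
    save(c,f)
crop(t,350,65,160,120,5,'t_rack.png')
crop(t,160,130,180,105,4,'t_cart.png')
crop(s,235,155,160,120,5,'s_obj.png')
```

```text
(no output)
```

View pics/t_rack.png

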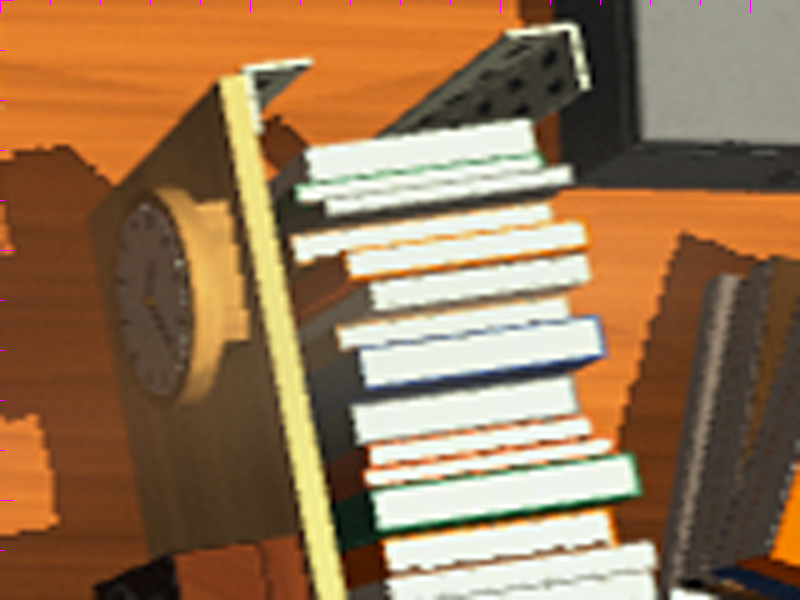

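View pics/t_cart.png

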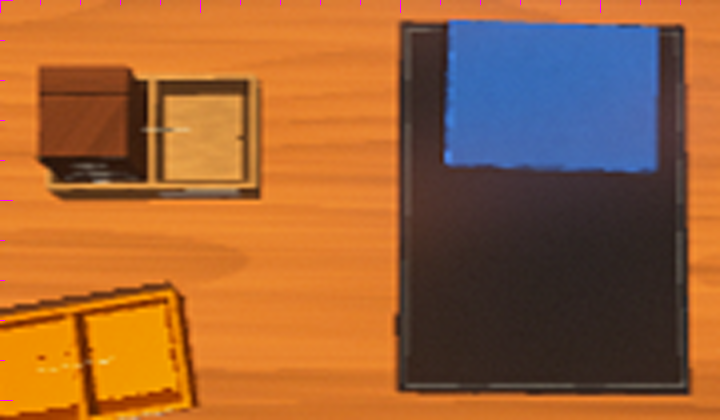

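Carton crop: the free bay's inner corners at the walls' top edge are ≈ crop (160,82)-(248,183), the twin's top is (38,67)-(128,157), and the pad is (402,25)-(686,390). The rack crop cut off the speaker, so one composite picture will cover that.

Run:
```python
from h import *
t=np.load('cam_top.npz')['color']; s=np.load('cam_side.npz')['color']
f=lambda im,u,v,w,h,k: cv2.resize(im[v:v+h,u:u+w],None,fx=k,fy=k,interpolation=cv2.INTER_CUBIC)
a=f(t,365,165,70,65,6); b=f(s,300,190,63,65,6)
save(np.hstack([a,b]),'spk.png'); print(a.shape,b.shape)
```

```text
(390, 420, 3) (390, 378, 3)
```

View pics/spk.png

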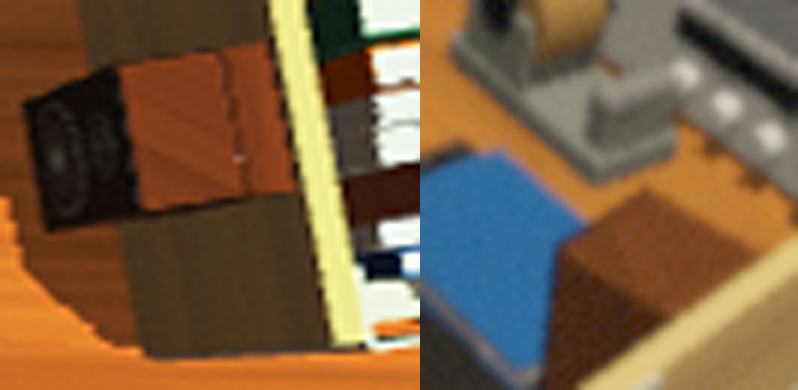

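The speaker's top corners in the left crop (×6, offset 365,165) are (115,66), (140,211), (298,192) and (272,42). The front bottom corners are (22,103) and (47,231). In the side crop the front corners are (136,245) and (225,190). Now I'll fit the poses.

```bash
cat >> h.py <<'E'
from scipy.optimize import least_squares
def nat(P,k,u0,v0): return (np.array(P,float)+.5)/k-.5+[u0,v0]
def Rz(a): c,s=np.cos(a),np.sin(a); return np.array([[c,-s,0],[s,c,0],[0,0,1]])
def fit(obs,g):
    "obs: list of (cam, pts local, pixels)"
    f=lambda q: np.concatenate([(proj(n,np.array(L)@Rz(q[2]).T+[q[0],q[1],0])-px).ravel() for n,L,px in obs])
    s=least_squares(f,g,loss='soft_l1'); return s.x,f(s.x).reshape(-1,2).round(1).tolist()
E
python3 - <<'E'
from h import *
z=.223
tp=nat([(115,66),(140,211),(298,192),(272,42),(22,103),(47,231)],6,365,165)
L=[(-.031,.029,z),(-.031,-.029,z),(.031,-.029,z),(.031,.029,z),(-.031,.029,.105),(-.031,-.029,.105)]
sp=nat([(136,245),(225,190)],6,300,190); Ls=[(-.031,-.029,z),(-.031,.029,z)]
for o in ([('top',L,tp)],[('top',L,tp),('side',Ls,sp)]): print('spk',*fit(o,[.3,-.3,-1.4]))
bd=np.vstack([nat([(220,80)],5,350,65),nat([(330,347)],6,365,165)])
q=[pt('top',*p,val=.228) for p in bd]; print('board top',q,np.hypot(*(q[0]-q[1])[:2]),np.degrees(np.arctan2(*(q[0]-q[1])[1::-1])))
c=nat([(261,77),(260,188),(160,82),(246,82),(248,183),(160,184)],4,160,130)
Lc=[(.04,-.072,.058),(-.04,-.072,.058),(.036,-.002,.058),(.036,-.068,.058),(-.036,-.068,.058),(-.036,-.002,.058)]
print('carton',*fit([('top',Lc,c)],[.45,.3,0]))
tw=nat([(38,67),(128,67),(130,157),(38,157)],4,160,130)
print('twin',*fit([('top',[(.031,.029,.122),(.031,-.029,.122),(-.031,-.029,.122),(-.031,.029,.122)],tw)],[.45,.3,0]))
p=nat([(402,22),(684,26),(688,392),(400,390)],4,160,130)
print('pad',*fit([('top',[(.135,.105,.003),(.135,-.105,.003),(-.135,-.105,.003),(-.135,.105,.003)],p)],[.45,0,0]))
E
```

```text
spk [ 0.47120367 -0.20580862 -1.41850254] [[0.1, -0.4], [0.2, 0.2], [0.2, -0.2], [0.1, 0.1], [-0.1, -0.1], [-0.6, 0.5]]
spk [ 0.47117497 -0.20597458 -1.41461872] [[0.1, -0.3], [0.3, 0.2], [0.3, -0.3], [0.1, 0.1], [-0.1, 0.0], [-0.5, 0.5], [-0.5, 0.0], [0.4, -0.9]]
board top [array([ 0.72172756, -0.19693306,  0.228     ]), array([ 0.38738642, -0.24866114,  0.228     ])] 0.33831906634596914 8.794869158387574
carton [0.5443534  0.28242184 0.02614772] [[-0.4, -0.5], [-0.2, 0.5], [-0.6, -0.2], [1.9, -0.3], [1.4, 0.3], [-0.8, 0.2]]
twin [0.54576099 0.31928028 0.04077356] [[0.1, -0.4], [0.1, -0.8], [-0.3, 0.4], [0.0, 0.8]]
pad [0.50727102 0.00797856 0.00915504] [[-0.6, -0.5], [0.5, -0.6], [0.8, 0.5], [-0.8, 0.4]]
```

```bash
cat >> h.py <<'E'
def state():
    o=r.observe(); Rm=R.from_quat(o['ee_rot']).as_matrix()
    print('t',round(float(o['time']),2),'tcp',np.round(o['tcp_pos'],4),'yaw',np.degrees(np.arctan2(Rm[1,0],Rm[0,0])).round(2),'zax',Rm[:,2].round(4),'F',np.round(o['contact_force'],1),'w',round(float(o['grip_width']),4),'q6',np.round(o['joint_pos'][5],2))
    return np.array(o['tcp_pos']),Rm
def plan(p,yaw,n,frm=None):
    "n rows from the present (or given) pose to p, yaw(deg) tool down; prints tool-axis rows"
    p0,Rm=state() if frm is None else (np.array(frm[0]),Rz(np.radians(frm[1]))@np.diag([1,-1,-1.]))
    Rt=Rz(np.radians(yaw))@np.diag([1,-1,-1.]); rv=R.from_matrix(Rm.T@Rt).as_rotvec()
    for i in range(n):
        A=Rm@R.from_rotvec(rv*i/n).as_matrix()
        print('rows',np.r_[A.T@((np.array(p)-p0)/n)/.06,np.degrees(rv)/n/8].round(3).tolist())
E
python3 - <<'E'
from h import *
plan([.26,.50,.36],67.2,3)
plan([.471,-.206,.33],8.8,13,([.26,.50,.36],67.2))
E
python3 -m handwheel '[[[0,0,0,-0.7,0,0,0],[0,0,0,-0.8,0,0,0],[0,0,0,-0.8,0,0,0]]]'
```

```text
t 0.1 tcp [0.2322 0.5527 0.2177] yaw 67.21 zax [-7.0e-04 -1.4e-03 -1.0e+00] F [-0.2  0.4  0.1] w 0.0926 q6 -0.09
rows [-0.211, 0.256, -0.79, -0.0, 0.004, 0.0]
rows [-0.211, 0.256, -0.79, -0.0, 0.004, 0.0]
rows [-0.211, 0.256, -0.79, -0.0, 0.004, 0.0]
rows [-0.73, 0.6, 0.038, 0.0, 0.0, 0.562]
rows [-0.68, 0.655, 0.038, 0.0, 0.0, 0.562]
rows [-0.627, 0.707, 0.038, 0.0, 0.0, 0.562]
rows [-0.57, 0.754, 0.038, 0.0, 0.0, 0.562]
rows [-0.509, 0.796, 0.038, 0.0, 0.0, 0.562]
rows [-0.445, 0.833, 0.038, 0.0, 0.0, 0.562]
rows [-0.378, 0.866, 0.038, 0.0, 0.0, 0.562]
rows [-0.309, 0.893, 0.038, 0.0, 0.0, 0.562]
rows [-0.238, 0.914, 0.038, 0.0, 0.0, 0.562]
rows [-0.166, 0.93, 0.038, 0.0, 0.0, 0.562]
rows [-0.093, 0.94, 0.038, 0.0, 0.0, 0.562]
rows [-0.019, 0.944, 0.038, 0.0, 0.0, 0.562]
rows [0.055, 0.943, 0.038, 0.0, 0.0, 0.562]
time: 0.48
tcp_pos: [0.2322, 0.5528, 0.3574]
ee_rot: [0.833, 0.553, -0.001, 0.0]
contact_force: [0.6, 0.6, 0.3]
grip_width: 0.093
```

```bash
python3 -m handwheel '[[[0,-0.21,0.26,0,0,0,0],[0,-0.73,0.6,0.04,0,0,0.56],[0,-0.68,0.65,0.04,0,0,0.56],[0,-0.63,0.71,0.04,0,0,0.56],[0,-0.57,0.75,0.04,0,0,0.56]]]' >/dev/null
python3 -m handwheel '[[[0,-0.51,0.8,0.04,0,0,0.56],[0,-0.45,0.83,0.04,0,0,0.56],[0,-0.38,0.87,0.04,0,0,0.56],[0,-0.31,0.89,0.04,0,0,0.56],[0,-0.24,0.91,0.04,0,0,0.56]]]' >/dev/null
python3 -m handwheel '[[[0,-0.17,0.93,0.04,0,0,0.56],[0,-0.09,0.94,0.04,0,0,0.56],[0,-0.02,0.94,0.04,0,0,0.56],[0,0.05,0.94,0.04,0,0,0.56],[0,0,0,0,0,0,0]]]' >/dev/null
python3 - <<'E'
from h import *
plan([.471,-.206,.29],8.8,4)
E
```

```text
t 2.35 tcp [ 0.4514 -0.1733  0.3224] yaw 8.64 zax [-0.0045  0.0014 -1.    ] F [ 0.4  0.9 -0.4] w 0.093 q6 -0.62
rows [0.061, 0.147, 0.134, -0.004, 0.008, -0.005]
rows [0.06, 0.147, 0.135, -0.004, 0.008, -0.005]
rows [0.06, 0.147, 0.135, -0.004, 0.008, -0.005]
rows [0.06, 0.147, 0.135, -0.004, 0.008, -0.005]
```

```bash
python3 -m handwheel '[[[0,0.12,0.3,0.27,0,0.03,0],[0,0.12,0.29,0.27,0,0,-0.02],[0,0,0,0.5,0,0,0],[0,0,0,0.5,0,0,0],[0,0,0,0,0,0,0]]]' >/dev/null
python3 - <<'E'
from h import *
state()
t=snap('top')['color']; s=snap('side')['color']
f=lambda im,u,v,w,h,k: cv2.resize(im[v:v+h,u:u+w],None,fx=k,fy=k,interpolation=cv2.INTER_CUBIC)
save(np.hstack([f(t,345,140,100,100,4),f(s,280,160,100,100,4)]),'over.png')
E
```

```text
t 2.98 tcp [ 0.4708 -0.2013  0.2292] yaw 9.23 zax [-0.0012  0.0037 -1.    ] F [-0.1 -0.2 -0.8] w 0.0927 q6 -0.67
```

View pics/over.png

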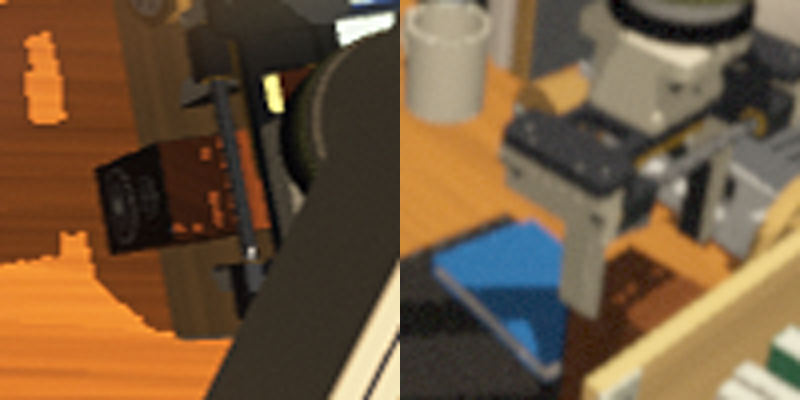

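The fingers straddle the speaker evenly, ≈(210,90) and (240,280) either side of the box at 130–245, with the near finger seen clear at the side view's (585,290). Next I'll descend.

```bash
python3 - <<'E'
from h import *
plan([.471,-.206,.161],8.8,4)
E
python3 -m handwheel '[[[0,0,0.07,0.28,0.03,-0.01,0.05],[0,0,0.01,0.3,0,0,0],[0,0,0,0.28,0,0,0],[0,0,0,0.28,0,0,0],[0,0,0,0,0,0,0]]]'
python3 - <<'E'
from h import *
plan([.471,-.206,.161],8.8,1)
E
```

```text
t 3.08 tcp [ 0.4726 -0.2024  0.2331] yaw 9.2 zax [ 4.e-03  8.e-04 -1.e+00] F [-0.   0.3  0.1] w 0.0933 q6 -0.67
rows [-0.01, 0.014, 0.301, -0.0, -0.007, 0.012]
rows [-0.01, 0.014, 0.301, -0.0, -0.007, 0.012]
rows [-0.009, 0.014, 0.301, -0.0, -0.007, 0.012]
rows [-0.009, 0.014, 0.301, -0.0, -0.007, 0.012]
time: 3.7
tcp_pos: [0.4723, -0.2066, 0.1624]
ee_rot: [0.997, 0.076, -0.0, -0.003]
contact_force: [-0.5, -0.0, 0.6]
grip_width: 0.0928
t 3.7 tcp [ 0.4723 -0.2066  0.1624] yaw 8.73 zax [-0.0011  0.0064 -1.    ] F [-0.5 -0.   0.6] w 0.0928 q6 -0.67
rows [-0.02, -0.014, 0.023, -0.046, 0.001, -0.009]
```

```bash
python3 -m handwheel '[[[60,-0.01,0,0,-0.02,0,0],[60,0,0,0,0,0,0],[60,0,0,0,0,0,0]]]' 25 >/dev/null; python3 -c "
from h import *
state()"; python3 -m handwheel '[[[80,0,0,0,0,0,0],[80,0,0,0,0,0,0]]]' >/dev/null; python3 -c "
from h import *
state()"; python3 -m handwheel '[[[92,0,0,0,0,0,0],[92,0,0,0,0,0,0]]]' >/dev/null; python3 -c "
from h import *
state()"
```

```text
t 4.08 tcp [ 0.4733 -0.2076  0.1654] yaw 8.73 zax [ 0.0037  0.0012 -1.    ] F [0.2 0.6 0.3] w 0.0719 q6 -0.67
t 4.33 tcp [ 0.473  -0.2075  0.1648] yaw 8.73 zax [ 0.0027  0.0017 -1.    ] F [ 0.2 -1.2  1.3] w 0.0637 q6 -0.67
t 4.58 tcp [ 0.4729 -0.2074  0.1646] yaw 8.73 zax [ 0.0025  0.0018 -1.    ] F [0.7 0.  0.8] w 0.0595 q6 -0.67
```

```bash
python3 -m handwheel '[[[140,0,0,0,0,0,0],[140,0,0,0,0,0,0],[140,0,0,0,0,0,0]]]' 30 >/dev/null
python3 - <<'E'
from h import *
state()
print(r.observe()['ft_torque'])
a,A=state()
plan([a[0],a[1],a[2]+.016],8.73,4)
E
```

```text
t 4.95 tcp [ 0.4729 -0.2074  0.1646] yaw 8.73 zax [ 0.0024  0.0019 -1.    ] F [0.  0.7 0.6] w 0.0579 q6 -0.67
[0.02422001 0.12076206 0.05274382]
t 4.95 tcp [ 0.4729 -0.2074  0.1646] yaw 8.73 zax [ 0.0024  0.0019 -1.    ] F [0.  0.7 0.6] w 0.0579 q6 -0.67
t 4.95 tcp [ 0.4729 -0.2074  0.1646] yaw 8.73 zax [ 0.0024  0.0019 -1.    ] F [0.  0.7 0.6] w 0.0579 q6 -0.67
rows [0.0, -0.0, -0.067, -0.003, -0.005, 0.0]
rows [0.0, -0.0, -0.067, -0.003, -0.005, 0.0]
rows [0.0, -0.0, -0.067, -0.003, -0.005, 0.0]
rows [0.0, -0.0, -0.067, -0.003, -0.005, 0.0]
```

Gripped with no side load. Now I'll raise it 16 mm straight up.

```bash
python3 -m handwheel '[[[140,0,0,-0.067,0,0,0],[140,0,0,-0.067,0,0,0],[140,0,0,-0.067,0,0,0],[140,0,0,-0.067,0,0,0],[140,0,0,0,0,0,0]]]' >/dev/null; python3 -m handwheel '[[[140,0,0,0,0,0,0],[140,0,0,0,0,0,0]]]' >/dev/null
python3 - <<'E'
from h import *
state(); state()
snap('side'); snap('top')
state();print(r.observe()['ft_torque'])
E
```

```text
t 5.83 tcp [ 0.4729 -0.2074  0.1807] yaw 8.73 zax [ 0.0026  0.0019 -1.    ] F [-0.1  1.4 -2.6] w 0.0579 q6 -0.67
t 5.83 tcp [ 0.4729 -0.2074  0.1807] yaw 8.73 zax [ 0.0026  0.0019 -1.    ] F [-0.1  1.4 -2.6] w 0.0579 q6 -0.67
t 5.92 tcp [ 0.4729 -0.2074  0.1807] yaw 8.73 zax [ 0.0025  0.0019 -1.    ] F [ 0.5  0.8 -3.3] w 0.058 q6 -0.67
[ 0.29668451 -0.00518117  0.01519394]
```

```bash
python3 -m handwheel '[[[140,0,-0.05,0,0,0,0],[140,0,-0.05,0,0,0,0]]]' | grep contact; python3 -m handwheel '[[[140,0,-0.05,0,0,0,0],[140,0,-0.05,0,0,0,0]]]'|grep contact; python3 -m handwheel '[[[140,0,-0.1,0,0,0,0],[140,0,-0.1,0,0,0,0],[140,0,-0.1,0,0,0,0],[140,0,-0.2,0,0,0,0],[140,0,-0.2,0,0,0,0]]]'
python3 - <<'E'
from h import *
state()
print(pt('top',0,0,val=0)[:0])
padc=np.array([.5073,.008,0]); a=.009; pc=padc+Rz(a)@[-.0675,0,0]; print(pc)
E
```

```text
contact_force: [-0.7, 0.2, -3.4]
contact_force: [0.6, -0.5, -3.8]
time: 7.05
tcp_pos: [0.4645, -0.1532, 0.1808]
ee_rot: [0.997, 0.076, 0.001, -0.001]
contact_force: [0.1, -0.3, -3.3]
grip_width: 0.058
t 7.05 tcp [ 0.4645 -0.1532  0.1808] yaw 8.73 zax [ 0.0025  0.002  -1.    ] F [ 0.1 -0.3 -3.3] w 0.058 q6 -0.58
[]
[0.43980273 0.00739251 0.        ]
```

Run:
```python
from h import *
plan([.435,.007,.14],92,12)
```

```text
t 7.05 tcp [ 0.4645 -0.1532  0.1808] yaw 8.73 zax [ 0.0025  0.002  -1.    ] F [ 0.1 -0.3 -3.3] w 0.058 q6 -0.58
rows [-0.007, -0.226, 0.057, 0.0, -0.002, -0.867]
rows [0.02, -0.225, 0.057, 0.0, -0.002, -0.867]
rows [0.048, -0.221, 0.057, 0.0, -0.002, -0.867]
rows [0.074, -0.214, 0.057, 0.0, -0.002, -0.867]
rows [0.099, -0.203, 0.057, 0.0, -0.002, -0.867]
rows [0.123, -0.19, 0.057, 0.0, -0.002, -0.867]
rows [0.145, -0.173, 0.057, 0.0, -0.002, -0.867]
rows [0.165, -0.155, 0.057, 0.0, -0.002, -0.867]
rows [0.183, -0.134, 0.057, 0.0, -0.002, -0.867]
rows [0.197, -0.111, 0.057, 0.0, -0.002, -0.867]
rows [0.209, -0.086, 0.057, 0.0, -0.002, -0.867]
rows [0.218, -0.06, 0.057, 0.0, -0.002, -0.867]
```

```bash
python3 -m handwheel '[[[140,0,-0.23,0.05,0,0,0],[140,-0.01,-0.23,0.06,0,0,-0.4],[140,0.02,-0.22,0.06,0,0,-0.8],[140,0.05,-0.22,0.06,0,0,-0.86],[140,0.07,-0.21,0.06,0,0,-0.86]]]' >/dev/null
python3 -m handwheel '[[[140,0.1,-0.2,0.06,0,0,-0.86],[140,0.12,-0.19,0.06,0,0,-0.86],[140,0.14,-0.17,0.06,0,0,-0.86],[140,0.16,-0.15,0.06,0,0,-0.86],[140,0.18,-0.13,0.06,0,0,-0.86]]]' >/dev/null
python3 -m handwheel '[[[140,0.2,-0.11,0.06,0,0,-0.86],[140,0.21,-0.09,0.06,0,0,-0.86],[140,0,0,0,0,0,-0.86],[140,0,0,0,0,0,-0.4],[140,0,0,0,0,0,0]]]' >/dev/null
python3 - <<'E'
from h import *
snap('top');snap('side')
plan([.435,.007,.08],92,3)
E
```

```text
t 9.03 tcp [0.4456 0.0068 0.1383] yaw 90.32 zax [ 0.0025  0.0018 -1.    ] F [ 0.1  1.1 -3.7] w 0.0577 q6 -1.68
rows [0.001, -0.06, 0.324, 0.006, -0.004, -0.07]
rows [0.002, -0.059, 0.324, 0.006, -0.004, -0.07]
rows [0.002, -0.059, 0.324, 0.006, -0.004, -0.07]
```

```bash
python3 -m handwheel '[[[140,0,-0.05,0.3,0.02,-0.01,-0.1],[140,0,-0.05,0.3,0,0,-0.1],[140,0,0,0.3,0,0,0],[140,0,0,0.16,0,0,0],[140,0,0,0,0,0,0]]]'; python3 -m handwheel '[[[140,0,0,0.03,0,0,0],[140,0,0,0.03,0,0,0],[140,0,0,0,0,0,0]]]' | egrep 'tcp|contact'; python3 -c "
from h import *
state()"
```

```text
time: 9.65
tcp_pos: [0.4386, 0.0066, 0.0734]
ee_rot: [0.695, 0.719, -0.001, -0.001]
contact_force: [0.0, -0.7, -2.9]
grip_width: 0.058
tcp_pos: [0.4401, 0.0064, 0.0715]
contact_force: [-0.1, 0.6, -2.5]
t 10.03 tcp [0.4401 0.0064 0.0715] yaw 91.93 zax [ 3.e-04  3.e-04 -1.e+00] F [-0.1  0.6 -2.5] w 0.0578 q6 -1.71
```

```bash
python3 -m handwheel '[[[140,0,0,0.04,0,0,0],[140,0,0,0.04,0,0,0],[140,0,0,0,0,0,0]]]' | egrep 'tcp|contact'; python3 -m handwheel '[[[140,0,0,0.03,0,0,0],[140,0,0,0,0,0,0]]]' | egrep 'tcp|contact'; python3 -m handwheel '[[[140,0,0,0.02,0,0,0],[140,0,0,0,0,0,0]]]' | egrep 'tcp|contact'
```

```text
tcp_pos: [0.4396, 0.0065, 0.0662]
contact_force: [-0.1, -0.4, -3.7]
tcp_pos: [0.4397, 0.0065, 0.0645]
contact_force: [-0.3, -0.0, -3.9]
tcp_pos: [0.44, 0.0065, 0.0636]
contact_force: [-0.1, -1.3, -1.5]
```

```bash
python3 -m handwheel '[[[140,0,0,0.01,0,0,0],[140,0,0,0,0,0,0],[140,0,0,0,0,0,0]]]' | egrep 'tcp|contact';  python3 - <<'E'
from h import *
s=snap('side')['color'];state()
f=lambda im,u,v,w,h,k: cv2.resize(im[v:v+h,u:u+w],None,fx=k,fy=k,interpolation=cv2.INTER_CUBIC)
save(f(s,230,150,130,120,5),'place.png')
E
```

```text
tcp_pos: [0.4402, 0.0064, 0.0636]
contact_force: [-1.6, 0.4, 6.1]
t 11.32 tcp [0.4402 0.0064 0.0635] yaw 91.93 zax [ 4.e-04  3.e-04 -1.e+00] F [-2.5 -0.1  6.5] w 0.0582 q6 -1.71
```

View pics/place.png

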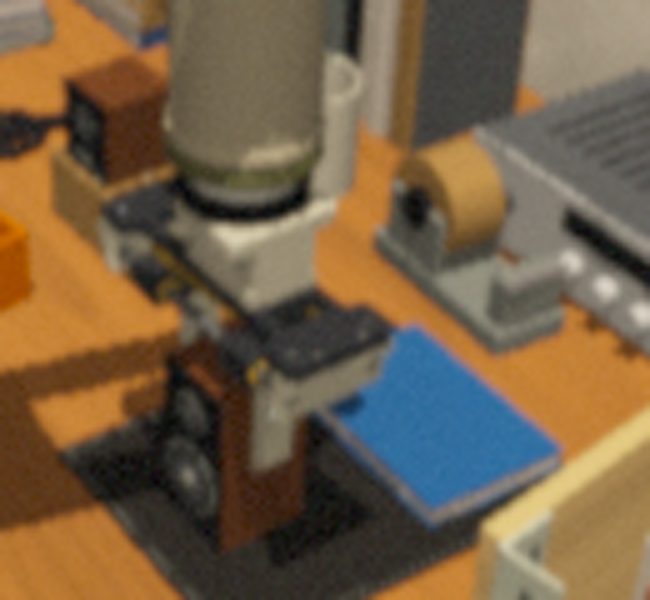

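The speaker stands on the pad at ≈(230,450), front to -x, with contact force felt. Now I'll open and lift straight off, then turn back 90° for the second grasp.

```bash
python3 -m handwheel '[[[85,0,0,0,0,0,0],[60,0,0,0,0,0,0],[0,0,0,0,0,0,0],[0,0,0,0,0,0,0],[0,0,0,0,0,0,0]]]' | egrep 'tcp|contact|grip'; python3 -m handwheel '[[[0,0,0,-0.3,0,0,0],[0,0,0,-0.5,0,0,0],[0,0,0,-0.6,0,0,0],[0,0,0,-0.6,0,0,0],[0,0,0,0,0,0,0]]]' | egrep 'tcp|contact|grip'
python3 -m handwheel '[[[0,0,0,0,0,0,0.8],[0,0,0,0,0,0,1],[0,0,0,0,0,0,1],[0,0,0,0,0,0,1],[0,0,0,0,0,0,1]]]' >/dev/null
python3 -m handwheel '[[[0,0,-1,0,0,0,1],[0,0,-1,0,0,0,1],[0,0,-1,0,0,0,1],[0,0,-1,0,0,0,1],[0,0,0,0,0,0,1]]]' >/dev/null
python3 -m handwheel '[[[0,0,0,0,0,0,1],[0,0,0,0,0,0,0.45],[0,0,0,0,0,0,0]]]'
python3 - <<'E'
from h import *
t=snap('top')['color'];s=snap('side')['color'];state()
f=lambda im,u,v,w,h,k: cv2.resize(im[v:v+h,u:u+w],None,fx=k,fy=k,interpolation=cv2.INTER_CUBIC)
save(np.hstack([f(t,220,150,80,100,5),f(s,230,180,80,100,5)]),'stand.png')
E
```

```text
tcp_pos: [0.4398, 0.0065, 0.0628]
contact_force: [0.0, -0.2, 0.7]
grip_width: 0.0921
tcp_pos: [0.442, 0.0062, 0.1863]
contact_force: [0.3, -0.6, -0.7]
grip_width: 0.093
time: 14.2
tcp_pos: [0.2886, 0.1744, 0.182]
ee_rot: [1.0, 0.031, -0.001, 0.0]
contact_force: [-0.1, 0.4, -0.5]
grip_width: 0.0931
t 14.3 tcp [0.2888 0.1744 0.1824] yaw 3.56 zax [-0.0011  0.     -1.    ] F [ 0.1 -0.3 -0.2] w 0.0931 q6 0.33
```

View pics/stand.png

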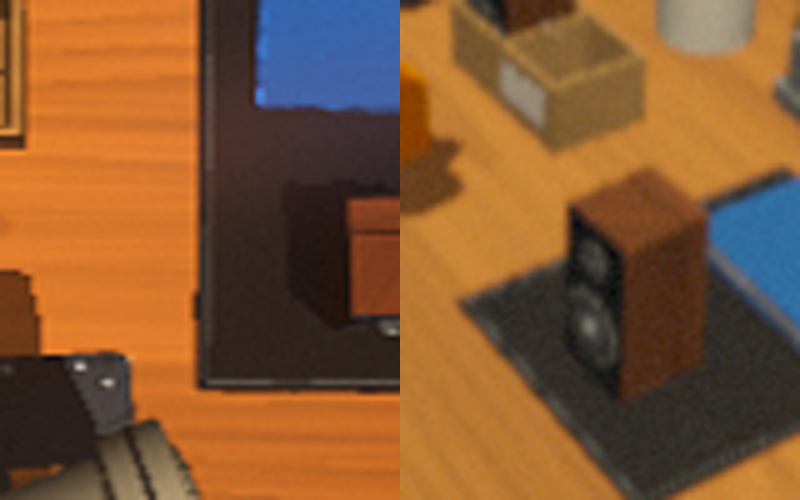

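The speaker stands upright alone on the pad: the top view's left corners are (346,198) and (347,316), and the side view's top-front corners are (568,208) and (625,250). Fitting it together with the carton's -y end, which is also visible there:

Run:
```python
from h import *
z=.121;b=.003
T=nat([(346,198),(347,316)],5,220,150); LT=[(.031,.029,z),(-.031,.029,z)]
S=nat([(168,208),(225,250),(308,208),(250,170),(222,400),(300,352),(170,347)],5,230,180)
LS=[(-.031,.029,z),(-.031,-.029,z),(.031,-.029,z),(.031,.029,z),(-.031,-.029,b),(.031,-.029,b),(-.031,.029,b)]
print('spk',*fit([('side',LS,S)],[.44,0,0])); print('spk both',*fit([('side',LS,S),('top',LT,T)],[.44,0,0]))
c=nat([(155,95),(245,65),(155,150),(243,118)],5,230,180)
LC=[(-.04,-.072,.058),(.04,-.072,.058),(-.04,-.072,0),(.04,-.072,0)]
ct=nat([(261,77),(260,188),(160,82),(160,184)],4,160,130); Lt=[(.04,-.072,.058),(-.04,-.072,.058),(.036,-.002,.058),(-.036,-.002,.058)]
print('cart',*fit([('side',LC,c)],[.54,.28,0])); print('cart both',*fit([('side',LC,c),('top',Lt,ct)],[.54,.28,0]))
t=np.load('cam_top.npz')['color']; s=np.load('cam_side.npz')['color']
f=lambda im,u,v,w,h,k: cv2.resize(im[v:v+h,u:u+w],None,fx=k,fy=k,interpolation=cv2.INTER_CUBIC)
save(np.hstack([f(t,160,140,66,44,6),f(s,232,155,66,60,6)[:264]]) ,'cart.png')
save(f(t,160,140,160,100,5),'top2.png')
```

```text
spk [0.44274608 0.01081906 0.08109883] [[-0.5, -1.9], [0.4, 0.1], [0.6, 0.3], [-0.4, -1.9], [0.2, 0.3], [0.4, 1.3], [-1.0, 0.1]]
spk both [0.44210171 0.01017212 0.07164727] [[-0.5, -1.8], [0.2, 0.3], [0.6, 0.5], [-0.3, -1.7], [-0.0, 0.5], [0.3, 1.6], [-1.0, 0.2], [-0.8, -0.6], [0.5, -0.0]]
cart [0.54435488 0.2831541  0.04857077] [[-0.2, -0.6], [0.2, -1.9], [-0.1, 1.6], [0.1, 0.6]]
cart both [0.5443628  0.28120173 0.03035486] [[-0.3, -0.3], [0.3, -1.4], [-0.3, 1.9], [0.3, 1.0], [-0.0, -0.6], [0.3, 0.4], [-0.2, -0.2], [-0.3, 0.2]]
```

View pics/top2.png

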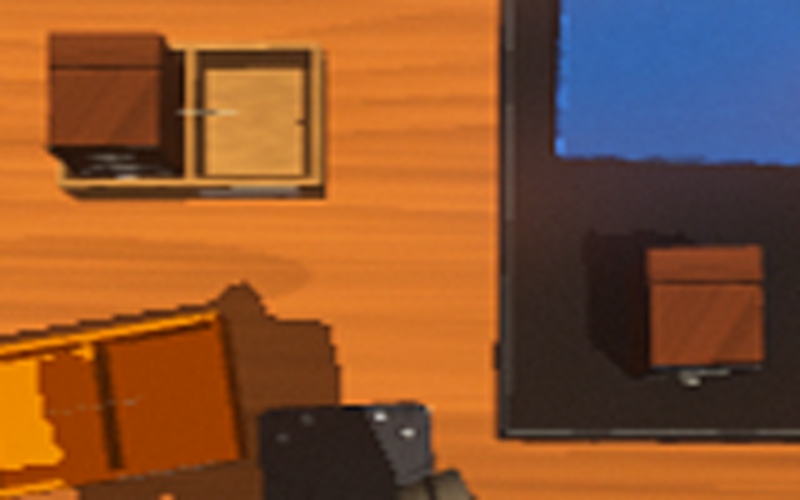

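Run:
```python
from h import *
N=lambda P:nat(P,5,160,140)
box=lambda z:[(.031,.029,z),(.031,-.029,z),(-.031,-.029,z),(-.031,.029,z)]
print('spk',*fit([('top',box(.121),N([(647,247),(763,245),(764,363),(651,366)]))],[.44,0,0]))
print('twin',*fit([('top',box(.122),N([(48,34),(162,35),(160,145),(50,147)]))],[.54,.3,0]))
L=[(.04,-.072,.058),(.036,-.068,.058),(-.036,-.068,.058),(.04,.002,.058),(-.04,-.072,.058),(-.036,-.002,.058)]
print('cart',*fit([('top',L,N([(317,46),(309,53),(311,178),(184,47),(318,187),(192,178)]))],[.54,.28,0]))
for p in [(191,116),(310,116),(250.5,50),(250.5,182)]: print(pt('top',*N(p),val=.058))
for a,b in[((250,47),(250,187))]: print(pt('top',*N(a),val=.058)-pt('top',*N(b),val=.058))
plan([.300,.06,.21],1.9,4)
```

```text
spk [0.44069744 0.0081272  0.03271387] [[0.2, -0.3], [-0.4, -0.2], [0.1, 0.4], [0.0, 0.1]]
twin [0.54577121 0.31902802 0.03599437] [[0.2, -0.5], [-0.1, -1.0], [0.3, 0.7], [-0.4, 0.6]]
cart [0.54388309 0.28584816 0.03292905] [[0.1, -0.4], [0.3, -0.4], [0.0, 0.5], [-0.2, -0.4], [0.1, 0.1], [-0.4, 0.8]]
[0.5443904  0.28346086 0.058     ]
[0.54575709 0.21830059 0.058     ]
[0.5819331  0.25206657 0.058     ]
[0.50850503 0.24974234 0.058     ]
[0.07786861 0.00246709 0.        ]
t 14.3 tcp [0.2888 0.1744 0.1824] yaw 3.56 zax [-0.0011  0.     -1.    ] F [ 0.1 -0.3 -0.2] w 0.0931 q6 0.33
rows [0.017, 0.479, -0.115, -0.0, 0.002, 0.052]
rows [0.02, 0.478, -0.115, -0.0, 0.002, 0.052]
rows [0.024, 0.478, -0.115, -0.0, 0.002, 0.052]
rows [0.027, 0.478, -0.115, -0.0, 0.002, 0.052]
```

```bash
python3 -m handwheel '[[[0,0,0,0,0,0,0.21],[0,0.4,0.48,0,0,0,0],[0,0.4,0.48,0,0,0,0],[0,0.4,0.48,0,0,0,0],[0,0.4,0.48,0,0,0,0]]]' >/dev/null
python3 -m handwheel '[[[0,0.4,0.48,0,0,0,0],[0,0.4,0.48,0,0,0,0],[0,0,0,0,0,0,0],[0,0,0,0,0,0,0]]]' >/dev/null
python3 - <<'E'
from h import *
plan([.440,.0065,.078],1.9,4)
E
```

```text
t 15.43 tcp [0.4379 0.0065 0.1826] yaw 1.74 zax [-1.3e-03  8.0e-04 -1.0e+00] F [-0.6 -0.9 -0.4] w 0.093 q6 -0.13
rows [0.009, 0.001, 0.436, -0.002, 0.002, -0.005]
rows [0.009, 0.001, 0.436, -0.002, 0.002, -0.005]
rows [0.009, 0.001, 0.436, -0.002, 0.002, -0.005]
rows [0.009, 0.001, 0.436, -0.002, 0.002, -0.005]
```

```bash
python3 -m handwheel '[[[0,0.04,0,0.3,0,0.01,-0.02],[0,0,0,0.4,0,0,0],[0,0,0,0.4,0,0,0],[0,0,0,0.4,0,0,0],[0,0,0,0.24,0,0,0]]]' | egrep 'tcp|contact'; python3 -m handwheel '[[[60,0,0,0,0,0,0],[75,0,0,0,0,0,0],[80,0,0,0,0,0,0],[80,0,0,0,0,0,0]]]' | egrep 'tcp|contact|grip';  python3 -m handwheel '[[[140,0,0,0,0,0,0],[140,0,0,0,0,0,0],[140,0,0,0,0,0,0],[140,0,0,0,0,0,0]]]' 30| egrep 'tcp|contact|grip'
python3 -c "
from h import *
state()"
```

```text
tcp_pos: [0.4398, 0.0074, 0.0774]
contact_force: [0.1, 1.0, -0.5]
tcp_pos: [0.4414, 0.0063, 0.0792]
contact_force: [0.0, 0.4, -0.6]
grip_width: 0.0646
tcp_pos: [0.4412, 0.0063, 0.0789]
contact_force: [-3.0, -0.4, 5.0]
grip_width: 0.0619
t 17.05 tcp [0.4412 0.0063 0.0789] yaw 1.94 zax [ 1.7e-03  3.0e-04 -1.0e+00] F [-3.  -0.4  5. ] w 0.0619 q6 -0.14
```

```bash
python3 -m handwheel '[[[140,0,0,-0.1,0,0,0],[140,0,0,-0.3,0,0,0],[140,0,0,-0.5,0,0,0],[140,0,0,-0.5,0,0,0],[140,0,0,-0.45,0,0,0]]]' | egrep 'tcp|contact|grip'; python3 -m handwheel '[[[140,0.23,-0.3,0,0,0,0],[140,0.23,-0.5,0,0,0,0],[140,0.23,-0.5,0,0,0,0],[140,0.23,-0.5,0,0,0,0],[140,0.23,-0.5,0,0,0,0]]]' >/dev/null; python3 -m handwheel '[[[140,0.23,-0.5,0,0,0,0],[140,0.23,-0.5,0,0,0,0],[140,0.23,-0.5,0,0,0,0],[140,0,-0.2,0,0,0,0],[140,0,0,0,0,0,0]]]' | egrep 'tcp|contact|grip'
python3 - <<'E'
from h import *
state()
t=snap('top')['color'];s=snap('side')['color']
plan([.545,.2495,.16],1.9,2)
f=lambda im,u,v,w,h,k: cv2.resize(im[v:v+h,u:u+w],None,fx=k,fy=k,interpolation=cv2.INTER_CUBIC)
save(np.hstack([f(t,155,130,66,66,6),f(s,225,140,66,66,6)]),'hover.png')
E
```

```text
tcp_pos: [0.4403, 0.0064, 0.1901]
contact_force: [0.2, 0.1, -3.1]
grip_width: 0.0623
tcp_pos: [0.5421, 0.2502, 0.1889]
contact_force: [-0.2, -0.1, -3.4]
grip_width: 0.0616
t 18.93 tcp [0.5421 0.2502 0.1889] yaw 2.02 zax [-6.e-04 -3.e-04 -1.e+00] F [-0.2 -0.1 -3.4] w 0.0616 q6 0.31
t 19.02 tcp [0.5425 0.2492 0.1893] yaw 1.94 zax [ 2.e-04 -4.e-04 -1.e+00] F [-0.3  0.5 -3.3] w 0.0619 q6 0.31
rows [0.021, -0.002, 0.244, 0.001, -0.001, 0.003]
rows [0.021, -0.002, 0.244, 0.001, -0.001, 0.003]
```

View pics/hover.png

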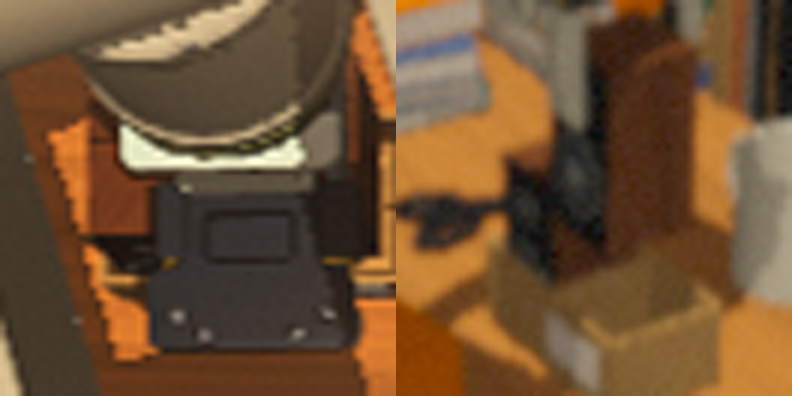

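Run:
```python
from h import *
inv=lambda P:((P-[225,140]+.5)*6-.5+[396,0]).round(0).tolist()
a=.033;zb=.1893-.0759
L=np.array([(-.031,-.029,zb),(.031,-.029,zb),(-.031,-.029,zb+.118),(.031,-.029,zb+.118)])
print('spk',inv(proj('side',L@Rz(a).T+[.5425,.2492,0])))
for cy in(.2843,):
  L=np.array([(-.04,-.072,.058),(.04,-.072,.058),(-.04,-.072,0),(.04,-.072,0),(.036,-.002,.058),(.036,-.068,.058)])
  print('cart',inv(proj('side',L@Rz(a).T+[.5439,cy,0])))
```

```text
spk [[609.0, 260.0], [697.0, 228.0], [609.0, 76.0], [702.0, 47.0]]
cart [[607.0, 350.0], [719.0, 307.0], [607.0, 429.0], [716.0, 385.0], [647.0, 257.0], [709.0, 306.0]]
```

Run:
```python
from h import *
s=np.load('cam_side.npz')['color']
c=cv2.resize(s[172:212,238:292],None,fx=14,fy=14,interpolation=cv2.INTER_CUBIC)
save(c,'hover2.png')
```

```text
(no output)
```

View pics/hover2.png

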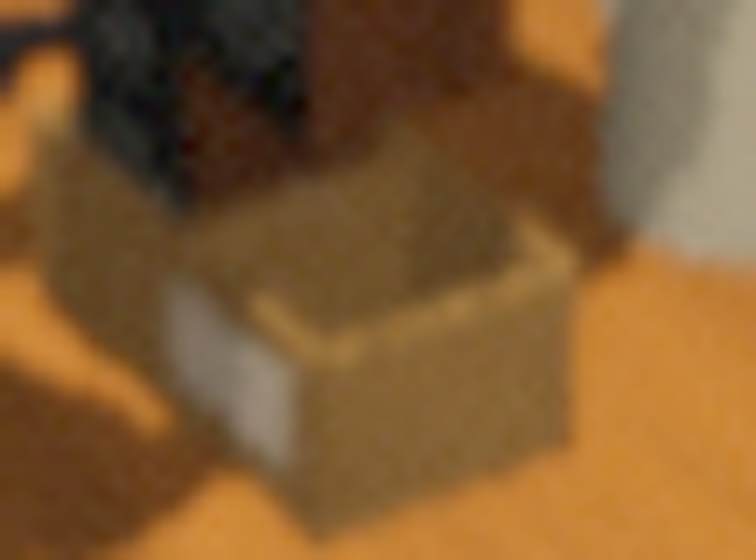

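Run:
```python
from h import *
c=nat([(315,358),(575,262),(318,538),(568,440),(38,108)],14,238,172)
LC=[(-.04,-.072,.058),(.04,-.072,.058),(-.04,-.072,0),(.04,-.072,0),(-.04,.072,.058)]
print('side',*fit([('side',LC,c)],[.54,.28,0]))
L=[(.04,-.072,.058),(.036,-.068,.058),(-.036,-.068,.058),(.04,.002,.058),(-.04,-.072,.058),(-.036,-.002,.058)]
t=nat([(317,46),(309,53),(311,178),(184,47),(318,187),(192,178)],5,160,140)
q,e=fit([('side',LC,c),('top',L,t)],[.54,.28,0]); print('both',q,e, Rz(q[2])@[0,-.035,0]+[q[0],q[1],0])
```

```text
side [0.549023   0.28737461 0.0118248 ] [[0.1, -0.1], [0.2, -0.1], [-0.1, 0.3], [0.3, 0.3], [-0.5, -0.6]]
both [0.54519623 0.28585085 0.02759939] [[-0.3, 0.4], [-0.3, 0.3], [-0.5, 0.8], [-0.2, 0.6], [-1.3, 0.0], [0.2, -0.8], [0.4, -0.7], [-0.0, 0.1], [-0.1, -0.8], [0.0, -0.3], [-0.4, 0.3]] [0.54616209 0.25086418 0.        ]
```

```bash
python3 -m handwheel '[[[140,0.07,0,0.2,0,0,0],[140,0,0,0.25,0,0,0],[140,0,0,0.25,0,0,0],[140,0,0,0,0,0,0],[140,0,0,0,0,0,0]]]' | egrep 'tcp|contact|grip'; python3 -m handwheel '[[[140,0,0,0.1,0,0,0],[140,0,0,0.1,0,0,0],[140,0,0,0.05,0,0,0],[140,0,0,0,0,0,0]]]' | egrep 'tcp|contact|grip'; python3 -c "
from h import *
state();print(r.observe()['ft_torque'])"
```

```text
tcp_pos: [0.5472, 0.2501, 0.1477]
contact_force: [-0.5, 0.2, -2.9]
grip_width: 0.0621
tcp_pos: [0.5469, 0.2501, 0.1322]
contact_force: [-0.1, 0.3, -3.0]
grip_width: 0.0617
t 20.15 tcp [0.5469 0.2501 0.1322] yaw 1.95 zax [ 4.e-04  2.e-04 -1.e+00] F [-0.1  0.3 -3. ] w 0.0617 q6 0.31
[-0.01429034  0.07426611 -0.02435107]
```

```bash
python3 -m handwheel '[[[140,0,0.01,0.04,0,0,0],[140,0,0,0.04,0,0,0],[140,0,0,0,0,0,0]]]' | egrep 'tcp|contact'; python3 -m handwheel '[[[140,0,0,0.06,0,0,0],[140,0,0,0.06,0,0,0],[140,0,0,0,0,0,0]]]' | egrep 'tcp|contact'; python3 -m handwheel '[[[140,0,0,0.08,0,0,0],[140,0,0,0.08,0,0,0],[140,0,0,0,0,0,0]]]' | egrep 'tcp|contact'
```

```text
tcp_pos: [0.5471, 0.2495, 0.1277]
contact_force: [1.1, -0.1, -2.8]
tcp_pos: [0.5469, 0.2494, 0.1201]
contact_force: [1.1, -0.2, -3.5]
tcp_pos: [0.5468, 0.2494, 0.1103]
contact_force: [-0.4, -0.6, -3.1]
```

```bash
python3 -m handwheel '[[[140,0,0,0.12,0,0,0],[140,0,0,0.12,0,0,0],[140,0,0,0.1,0,0,0],[140,0,0,0.06,0,0,0],[140,0,0,0,0,0,0]]]' | egrep 'tcp|contact'; python3 -m handwheel '[[[140,0,0,0.03,0,0,0],[140,0,0,0,0,0,0],[140,0,0,0,0,0,0]]]' | egrep 'tcp|contact'; python3 -m handwheel '[[[140,0,0,0.02,0,0,0],[140,0,0,0,0,0,0],[140,0,0,0,0,0,0]]]' | egrep 'tcp|contact'
```

```text
tcp_pos: [0.547, 0.2495, 0.0866]
contact_force: [-0.2, -0.0, -3.9]
tcp_pos: [0.5474, 0.2496, 0.0855]
contact_force: [-0.6, -0.9, -3.0]
tcp_pos: [0.5473, 0.2496, 0.0841]
contact_force: [0.2, -0.6, -3.2]
```

```bash
python3 -m handwheel '[[[140,0,0,0.04,0,0,0],[140,0,0,0,0,0,0],[140,0,0,0,0,0,0]]]' | egrep 'tcp|contact'; python3 -m handwheel '[[[140,0,0,0.02,0,0,0],[140,0,0,0,0,0,0],[140,0,0,0,0,0,0]]]' | egrep 'tcp|contact'; python3 -m handwheel '[[[140,0,0,0.015,0,0,0],[140,0,0,0,0,0,0],[140,0,0,0,0,0,0]]]' | egrep 'tcp|contact'
```

```text
tcp_pos: [0.5472, 0.2496, 0.0816]
contact_force: [-0.3, -0.3, -4.5]
tcp_pos: [0.5473, 0.2496, 0.0805]
contact_force: [0.2, -0.8, -3.1]
tcp_pos: [0.5474, 0.2497, 0.08]
contact_force: [-1.7, 0.4, 1.3]
```

It touches the floor at the expected height (TCP 0.080). Release and retract.

```bash
python3 -m handwheel '[[[78,0,0,0,0,0,0],[60,0,0,0,0,0,0],[0,0,0,0,0,0,0],[0,0,0,0,0,0,0],[0,0,0,0,0,0,0]]]' | egrep 'tcp|contact|grip'; python3 -m handwheel '[[[0,0,0,-0.3,0,0,0],[0,0,0,-0.5,0,0,0],[0,0,0,-0.7,0,0,0],[0,0,0,-0.8,0,0,0],[0,0,0,-0.8,0,0,0]]]' | egrep 'tcp|contact|grip'
python3 -m handwheel '[[[0,-0.5,0.5,0,0,0,0],[0,-0.7,0.7,0,0,0,0],[0,-0.6,0.7,0,0,0,0],[0,-0.6,0.7,0,0,0,0],[0,-0.4,0.7,0,0,0,0]]]' >/dev/null; python3 -m handwheel '[[[0,0,0.7,0,0,0,0],[0,0,0.7,0,0,0,0],[0,0,0.5,0,0,0,0],[0,0,0,0,0,0,0],[0,0,0,0,0,0,0]]]' | egrep 'time|tcp|contact|grip'
python3 - <<'E'
from h import *
t=snap('top')['color'];s=snap('side')['color'];state()
f=lambda im,u,v,w,h,k: cv2.resize(im[v:v+h,u:u+w],None,fx=k,fy=k,interpolation=cv2.INTER_CUBIC)
save(np.hstack([f(t,155,120,66,80,6),f(s,225,140,66,80,6)]),'final.png')
E
```

```text
tcp_pos: [0.5473, 0.2496, 0.0796]
contact_force: [0.5, -0.4, -0.6]
grip_width: 0.0921
tcp_pos: [0.547, 0.2495, 0.2688]
contact_force: [1.3, -0.0, -0.5]
grip_width: 0.0926
time: 26.28
tcp_pos: [0.3899, -0.0677, 0.2662]
contact_force: [0.3, -0.6, -0.6]
grip_width: 0.093
t 26.38 tcp [ 0.3899 -0.0672  0.2658] yaw 2.01 zax [ 1.8e-03  5.0e-04 -1.0e+00] F [ 0.7 -0.5 -0.2] w 0.0929 q6 -0.34
```

View pics/final.png

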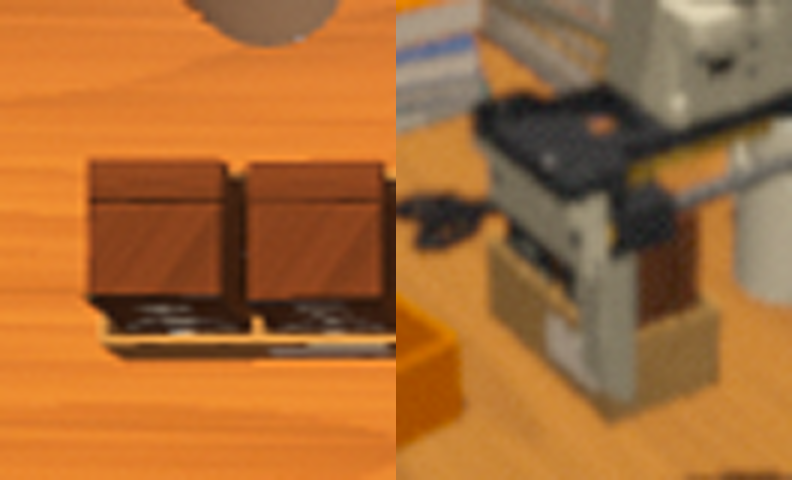

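The speaker stands in the free bay beside the twin: tops (248,163)-(382,298) and (88,160)-(222,297) are level and parallel, fronts the same way. I'll do one numeric check that the clock and other items haven't moved, then hand in.

Run:
```python
from h import *
a=cv2.cvtColor(cv2.imread('pics/top0.png'),cv2.COLOR_BGR2GRAY).astype(float)
b=cv2.cvtColor(cv2.resize(np.load('cam_top.npz')['color'],(800,600),interpolation=cv2.INTER_CUBIC),cv2.COLOR_RGB2GRAY).astype(float)
for n,(x,y,w,h) in dict(clock=(570,140,60,95),tape=(365,140,95,55),mug=(260,135,75,65),scissors=(185,185,55,100),lid=(140,305,70,100),book=(420,205,90,70),twin=(262,226,46,35)).items():
    s,_=cv2.phaseCorrelate(a[y:y+h,x:x+w].copy(),b[y:y+h,x:x+w].copy()); print(n,np.round(s,2),'diff',np.abs(a-b)[y:y+h,x:x+w].mean().round(1))
print(r.job_done())
```

```text
clock [-0.03  0.02] diff 3.9
tape [-0.01 -0.02] diff 3.8
mug [ 0.5  -0.01] diff 4.1
scissors [-0.02 -0.03] diff 3.9
lid [ 0.16 -0.05] diff 16.4
book [-0.09 -0.1 ] diff 6.4
twin [-0.6  -0.19] diff 4.1
the job is handed in; nothing more can be done
None
```

The loudspeaker is in the free bay of the carton, standing upright next to its twin with its front the same way. I handed the job in at about 26 s; no verdict was reported.

- **Taking it off the screw:** I gripped it by its sides, raised it 16 mm and drew it straight off the board. The wrist read little beyond the speaker's weight, about 3–4 N, so there was no sign of strain.
- **Standing it on the pad:** It stood alone on the pad while I let go and turned the grip 90°, to hold it front and back.
- **Lowering it in:** I held it until it touched the bay floor at the expected height, with no sign of touching the walls. Then I let go and moved the arm clear.

**Last checks:**
- In the final top view its top is level and parallel with the twin's, and both fronts face the same way. The side view was partly blocked by the gripper.
- Comparing the top view before and after, the clock, tape, scissors, lid and book shifted by less than 0.2 px. The mug (0.5 px) and twin (0.6 px) read slightly more, about 1 mm. I put this down to changed shadows and the new neighbour, because nothing touched them, but I didn't check further.
- The lid area also changed in brightness (16 against about 4 elsewhere), probably the arm's shadow.
- The two cameras disagreed by about 5 mm on where the carton stood. I aimed in between, within the fit's margin.

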